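Catch a capacitor carriage on the gravity feed rail of a test bench

TASK

Draw the bolt that holds the little carriage at the top of the sloping feed rail, let the carriage roll untouched for at least its first 15 cm, then catch it on its upright front plate so gently that the tall capacitor standing loose on it does not rock or shift. Bring it to rest with the front face of the plate level with the pointer beside the rail, before the bumper, and keep it there: the program finishes while the hand is still holding the carriage at the pointer. Leave the other things on the bench alone.

Things in the scene. Friction and masses are not known exactly. Their poses are not given: they have to be found in the camera images.
- rail: Fixed aluminium rail, 50 mm wide, 760 mm long, on two trestles; place and yaw vary. Origin on the bench under its centre line. Axes: +y uphill along the rail, +x to the side with the pointer (away from the robot), z up. It falls 0.052 rad towards -y; its top is 85 mm above the bench at the origin. Bolt guide on the near (-x) side under the bolt; bumper block at the low end.
- carriage (a joint): Carriage, m along the slope: 0 at the top against the bolt, grows downhill, pointer at 0.44, bumper at 0.54. 0.45 kg nominal, 0.56 kg with the capacitor (true mass within 35 percent). Wheel drag 1.1 N per m/s, no other friction: once free it starts at 0.5 m/s2 and tends to 0.26 m/s, time constant 0.5 s; the slope pulls with 0.29 N, so it never stays there by itself.
- push_face (a point): Centre of the downhill face of the carriage's upright front plate (60 mm wide, 8 mm thick, from 19 to 74 mm above the rail top; this point 52 mm). At carriage value 0 at (0, 260, 151) mm in the rail's frame. Stop and hold the carriage here from above, with closed or part open fingers in front of the plate, or gripping it. Behind it the level deck, 64 x 150 mm, 31 mm above the rail top.
- mark (a point): Where push_face should come to rest (a few mm lower), on the rail's centre line beside the white-tipped steel pointer, which stands on the far (+x) side 53 mm from the centre line, its top 70 mm above the rail top. At (0, -180, 121) mm in the rail's frame.
- gate (a joint): Steel bolt lying across the rail in front of the carriage, m: 0 shut, grows as it is drawn sideways towards the robot (-x of the rail) to 0.08. The carriage is free from about 0.046 on. Needs about 2 to 4 N and stays where it is left.
- gate_grip (a point): Point on the axis of the bolt's upright round handle: 18 mm in diameter, on the near side of the rail 100 mm from its centre line, at (-100, 254, 170) mm in the rail's frame with the bolt shut. Handle top 23 mm above this point, bolt top 37 mm below it.
- capacitor: Tall grey can capacitor, 30 mm in diameter, 122 mm high, 0.11 kg nominal, standing loose and upright on the carriage's level deck. Origin at the centre of its foot, z up its axis. A jolt rocks it or tips it over.
- seat (a point): Nominal place of the capacitor's foot on the deck: on the centre line, 95 mm uphill of the front face of the plate.
- multimeter: Yellow hand multimeter lying flat, 190 x 85 x 36 mm, origin at the centre of its underside. Leave it alone.
- psu: Open steel power-supply chassis, 110 x 200 x 42 mm, origin at the centre of its underside. Leave it alone.
- driver: Screwdriver lying flat. Leave it alone.
There are look-alikes about, which are no part of the job. There is more than one size of the capacitor; the job needs the middle-sized.

How it is judged (in metres and radians):
On the way, in this order (a step that is already met when the one before it is completed fails the run):
1. The bolt is drawn and the carriage has rolled its first 15 cm and more, moving and untouched by the arm (value of joint gate above 0.04 m and value of joint carriage above 0.15 m and velocity of joint carriage above 0.08 m/s and contact force between each of the arm, the fingers and carriage below 0.05 N), for 0.05 s.
2. The carriage is at rest at the pointer, the capacitor standing on it, for 3 s (value of joint carriage between 0.425 and 0.455 m and velocity of joint carriage between -0.02 and 0.02 m/s and angle between capacitor's own z axis and vertical below 0.06 rad and distance between capacitor and seat below 0.015 m), for 3 s.
At the end, for the whole second after the job is handed in: The carriage is held at rest (under 0.02 m/s) with its joint between 0.425 and 0.455 m, the plate's front face within 15 mm of the pointer; the capacitor stands upright (within 0.06 rad) on the deck, within 15 mm of its place (all of step 2); the arm keeps its last pose, push and grip.
It fails at once if The capacitor is jolted so that it rocks or tips (turns faster than 1 rad/s, or more than 0.08 rad off upright) (angular speed of capacitor above 1 rad/s or angle between capacitor's own z axis and vertical above 0.08 rad).
It fails at once if The arm touches the capacitor (contact force between any of the arm, the fingers and capacitor above 0.3 N).
It fails at once if The arm touches the carriage before it has rolled its first 15 cm (value of joint carriage below 0.15 m and contact force between any of the arm, the fingers and carriage above 0.3 N).
It fails at once if The carriage runs down to the bumper (value of joint carriage above 0.53 m).
It fails at once if A bystander is disturbed (distance of any of multimeter, psu, driver from where it was at the start of the episode above 0.03 m).
It also fails if it takes over 35 s, if anything falls off the work surface, if the arm or the gripper's body presses on something with over 40 N, if the wrist force passes 120 N, or if a joint passes its speed limit or range.

ROBOT

A 7-joint arm with a two-finger parallel gripper is mounted at the origin on the work surface. World frame = base frame: x ahead of the robot, y to its left, z up, the work surface at z = 0. Lengths are in m, angles in degrees, forces in N, time in s.
With the tool pointing down it reaches from about 0.425 to 1.025 m from the base axis. Payload 3.6 kg.
Tool frame: the origin (TCP) lies midway between the tips of the shut fingers; the grasp point (between the pads) lies 19 mm behind it (manip.grasp_offset is the distance from the TCP to the grasp point, in m); z points along the fingers, y is the line along which they close (so a half turn about z gives the same grasp; the last joint's range is limited). The gripper opens to 85 mm and grips with 20 to 120 N. Pads are 22 mm wide; open, the fingers measure 114 mm over their backs; the gripper's body (76 mm by 85 mm) begins 54 mm behind the grasp point. The pads swing forward as they close: fully open they stand 13 mm farther back than shut.
Start: joints at [71.247, 33.873, 2.773, 92.16, -1.908, 54.013, -1.931], TCP at [0.168, -0.705, 0.231] pointing down, gripper open.
Joint ranges: [-153.93, 153.93], [-27.13, 128.08], [-72.61, 78.16], [10.71, 143.7], [-87.88, 267.88], [4.46, 118.87], [-176.78, 176.78]. Speed limits (degrees/s): [147.25, 147.25, 180, 180, 180, 180, 180].

INTERFACE

Orientations are given as [roll, pitch, yaw] about the fixed x, y, z axes, in that order (R = Rz(yaw) Ry(pitch) Rx(roll)).
In Python, from workcell import manip gives the robot as it stands.
- The arm moves only by the shell command python3 -m inch 'ROWS' [FORCE]. ROWS is JSON, a list of rows, each a list of 3 entries, a list of its own where there are three numbers: the closure, from 0 (fully open) to 1 (shut), then the shift along the tool's x, y, z scaled (see below), then the turn, a rotation vector about the tool's x, y, z scaled (see below). In form: [[claw, [x, y, z], [ax, ay, az]], ...]. A call has 1 to 20 rows; each row is the pose to reach, as a shift and turn from the pose commanded when the call began, along the tool's axes at that moment, turning the shorter way round; what a row does not reach only later rows make up. The controller multiplies each number of a shift by 200 mm and each number of a turn by pi rad. A row lasts 1/10 s, in which the tool goes at most 50 mm and 8.59 degrees, less where a joint would pass 70% of its speed; a pose out of reach is approached as far as the arm can. A call with a number of a shift or a turn outside -1 to 1 is refused whole. A call with a gripper value outside its range is refused whole. The fingers move at their own pace and stop on an object; FORCE is the grip in N (left out, the last holds). Time passes only in rows, so rows that repeat a pose let the fingers close. It gives the time, the measured TCP pose, the force, the opening and the grip force at its end, in the units of the state.
- manip.get_state(): the state, without advancing time (a new reading comes with each control period).
- manip.get_image(name): name is "side" or "top"; returns the picture (480x640x3 uint8, red, green, blue); there is no depth.
- manip.get_calibration(name): a dict with "fx", "fy", "cx", "cy" (pixels), "k1" (the pictures are not rectified: a ray, as slopes to the right and down, at radius r is drawn at 1 + k1 r^2 times it, then the intrinsics apply), "rvec" (rotation vector, rad) and "tvec" (3), from world to camera coordinates, as OpenCV has them. Camera axes: x right, y down, z forward; pixel columns grow to the right and rows downward; lengths in m; the calibration is good to about 2 mm. A picture is of the moment at which its call begins. get_calibration takes no time and is no camera call.
- manip.hand_in(): hands the job in; it is judged then, once.
The state is a dict: "t": time; "joint_positions": joint angles; "joint_velocities": joint speeds; "joint_torque": joint torques, N m; "tool_pos": TCP position; "eef_rot": TCP orientation; "contact_force": force on the tool from outside, world axes, zero at the start; "wrist_torque": the same for the moment, N m; "width": finger opening in m; "grasp_force": force on a finger pad.
Only numpy, scipy, OpenCV 4.12 (cv2) and the standard library are available. Lean on these libraries where they do the work, as an engineer would, in place of code of your own. Each camera call takes 0.05 s, during which the arm holds its last target. There are 200 camera calls.

## Working session

There is one attempt and no reset: what is moved stays moved. The work goes in short steps, Python scripts to look and compute and a shell command to move; the robot and the scene stay as the last step left them, time stands still between calls to the robot, and variables do not carry over. Pictures are saved under pics/ and viewed, at most 10 in all, crops included, and the job is handed in when it is done.

```bash
ls; mkdir -p pics; python3 - <<'E'
from workcell import manip
import cv2
for n in("side","top"):
    im=manip.get_image(n); cv2.imwrite(f"pics/{n}0.png",im[:,:,::-1]); print(n,manip.get_calibration(n))
s=manip.get_state(); print(s, manip.grasp_offset)
E
```

```text
pics
side {'fx': 506.48023223993965, 'fy': 506.48023223993965, 'cx': 327.5103423003783, 'cy': 239.80141329264444, 'k1': -0.0021280475716743646, 'rvec': array([ 0.32235156, -2.84744334,  1.04003742]), 'tvec': array([0.53763617, 0.12089836, 1.06398561])}
top {'fx': 584.5743200832836, 'fy': 584.5743200832836, 'cx': 316.64743808689104, 'cy': 233.60175453766718, 'k1': -0.059946061425183286, 'rvec': array([ 2.15801546, -2.19670504,  0.08062522]), 'tvec': array([0.05459344, 0.55498451, 1.27086158])}
{'t': 0.1, 'joint_positions': array([71.24743172, 33.92300963,  2.76961904, 92.23038112, -1.90814149,
       54.01612   , -1.93068484]), 'joint_velocities': array([ 0.00199558, -0.11369946, -0.10535709, -0.11484444,  0.00173631,
        0.05818503,  0.13639286]), 'joint_torque': array([ 4.38162198e-03, -5.49992144e+01,  1.55330144e+00, -1.98823446e+01,
        9.77834308e-03,  3.79735095e-03,  4.28830731e-06]), 'tool_pos': array([ 0.16776656, -0.70451794,  0.23021559]), 'eef_rot': array([-1.79876894e+02,  7.88355364e-03,  1.33983965e+01]), 'contact_force': array([ 0.12229894,  0.15130532, -0.2256513 ]), 'wrist_torque': array([ 0.03462854, -0.01602752, -0.01270856]), 'grasp_force': 0.0, 'width': 0.08543874106310304} 0.0187
```

View pics/side0.png

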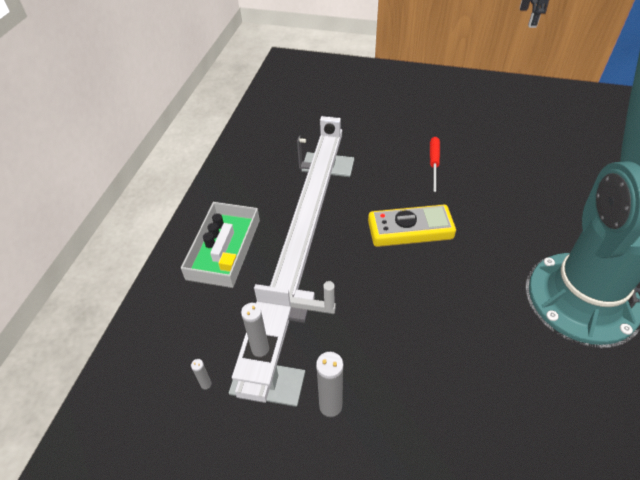

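View pics/top0.png

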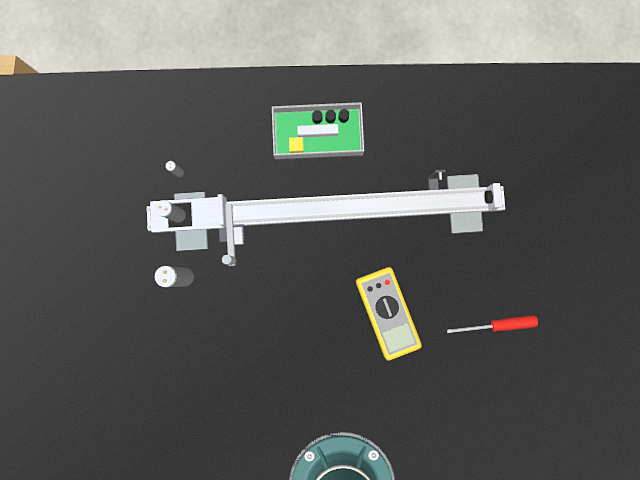

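The side view shows the carriage at about (258,335) with the plate at (272,296), the bolt handle at (329,297), the pointer at (301,150) and the bumper at (330,127). The top view shows the handle at (229,260), the plate at (224,212) and the pointer tip at (441,175).

Candidates for the capacitor:
- Side (255,330), standing on the carriage: middle size, the one the job needs.
- Side (330,385), on the bench: large.
- Side (201,375), on the bench: small.

The only upright handle is the one at side (329,297). The screwdriver and multimeter are bystanders.

Next is a close crop to check this choice.

```bash
cat > h.py <<'E'
import numpy as np, cv2
from workcell import manip
def cam(n):
    c=manip.get_calibration(n); R=cv2.Rodrigues(c["rvec"])[0]; return c,R,np.array(c["tvec"])
def ray(n,p):
    c,R,t=cam(n); K=np.array([[c["fx"],0,c["cx"]],[0,c["fy"],c["cy"]],[0,0,1.]])
    u=cv2.undistortPoints(np.array([[p]],float),K,np.array([c["k1"],0,0,0]))[0,0]
    d=R.T@np.array([u[0],u[1],1]); return -R.T@t,d/np.linalg.norm(d)
def onz(n,p,z):
    o,d=ray(n,p); return o+d*(z-o[2])/d[2]
def tri(ps,pt):
    o1,d1=ray("side",ps);o2,d2=ray("top",pt)
    s=np.linalg.lstsq(np.c_[d1,-d2],o2-o1,rcond=None)[0]
    a,b=o1+s[0]*d1,o2+s[1]*d2; return (a+b)/2,np.linalg.norm(a-b)
def proj(n,X):
    c,R,t=cam(n); K=np.array([[c["fx"],0,c["cx"]],[0,c["fy"],c["cy"]],[0,0,1.]])
    return cv2.projectPoints(np.array(X,float).reshape(-1,1,3),c["rvec"],t,K,np.array([c["k1"],0,0,0]))[0][:,0]
E
python3 - <<'E'
import cv2,numpy as np
s=cv2.imread("pics/side0.png");t=cv2.imread("pics/top0.png")
def c(im,x,y,w,h,k): return cv2.resize(im[y:y+h,x:x+w],None,fx=k,fy=k,interpolation=cv2.INTER_CUBIC)
a=np.hstack([c(s,230,270,120,75,4),c(s,280,110,80,75,4)])
b=np.hstack([c(t,140,185,120,75+10,4)[:300],c(t,430,160,80,75,4)])
cv2.imwrite("pics/crop1.png",np.vstack([a,b]))
E
```

```text
(no output)
```

View pics/crop1.png

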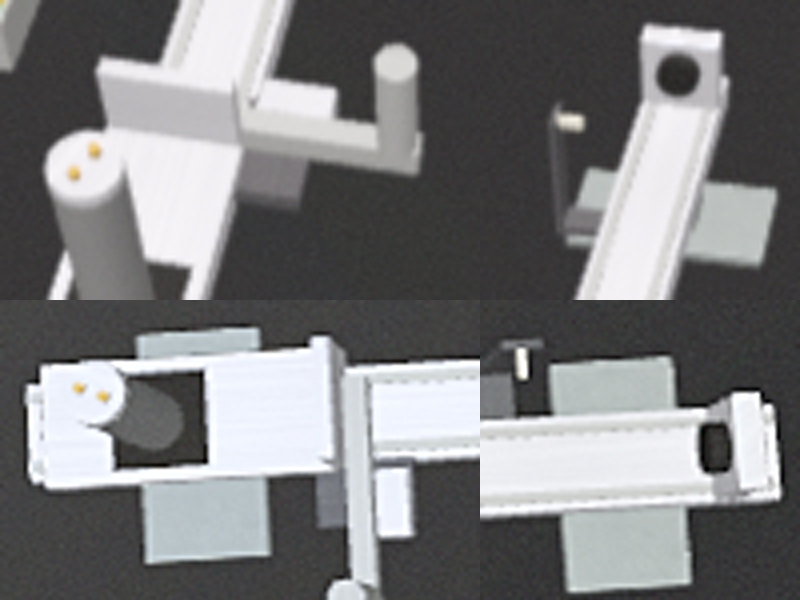

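```bash
python3 - <<'E'
from h import *
from scipy.optimize import least_squares
P={"handle":((329.25,283.5),(227,258),(-100,254,193)),
"plateL":((255.5,284.5),(222.5,194.3),(30,260,173)),
"plateR":((290,290),(225.3,226.5),(-30,260,173)),
"ptr":((303,140.5),(440.5,175.5),(50,-180,145))}
W={}
for k,(a,b,r) in P.items():
    X,e=tri(a,b); W[k]=X; print(k,X.round(4),"gap",round(e,4),"exp z",r[2])
def T(q,r):
    c,s=np.cos(q[2]),np.sin(q[2]); r=np.array(r)/1000
    return np.array([q[0]+c*r[0]-s*r[1],q[1]+s*r[0]+c*r[1],r[2]])
f=lambda q:np.concatenate([(proj(n,T(q,v[2]))[0]-v[i]) for v in P.values() for i,n in enumerate(("side","top"))])
s=least_squares(f,[.6,0,0]); q=s.x; print("rail",q,np.degrees(q[2])); print(s.fun.round(1))
for n,r in dict(handle=(-100,254,170),open=(-180,254,170),push=(0,260,151),mark=(0,-180,128),lowend=(0,-380,65)).items(): print(n,T(q,r).round(4),np.hypot(*T(q,r)[:2]).round(3))
for n,px,z in(("meter",(389,313),.036),("psu",(318,130),.042),("driver",(515,324),.03),("bigcap",(166,276),.15),("smallcap",(171,165),.07)): print(n,onz("top",px,z).round(3))
E
```

```text
handle [0.4969 0.216  0.1948] gap 0.0026 exp z 193
plateL [0.6257 0.2288 0.1692] gap 0.0008 exp z 173
plateR [0.5631 0.2243 0.1656] gap 0.0029 exp z 173
ptr [ 0.6597 -0.2098  0.1388] gap 0.0015 exp z 145
rail [ 0.60361376 -0.03226581  0.03577464] 2.0497361033108925
[ 0.3  1.7 -0.7  1.9  0.8 -1.1 -0.3  0.3 -0.5 -1.5 -1.9 -1.7 -0.5 -2.3
  1.  -0.4]
handle [0.4946 0.218  0.17  ] 0.541
open [0.4146 0.2151 0.17  ] 0.467
push [0.5943 0.2276 0.151 ] 0.636
mark [ 0.6101 -0.2122  0.128 ] 0.646
lowend [ 0.6172 -0.412   0.065 ] 0.742
meter [ 0.379 -0.109  0.036]
psu [0.784 0.038 0.042]
driver [ 0.349 -0.385  0.03 ]
bigcap [0.466 0.346 0.15 ]
smallcap [0.707 0.357 0.07 ]
```

I measured the rail at (0.604, -0.032) m with yaw 2.05°. The heights agree with the given sizes to within about 7 mm. I'll use shut fingers aligned with the rail: hook the handle from behind, then go straight down the near side.

```bash
cat >> h.py <<'E'
Q=(0.6036,-0.0323,0.0358)
def rail(x,y,z):
    c,s=np.cos(Q[2]),np.sin(Q[2]); return np.array([Q[0]+c*x-s*y,Q[1]+s*x+c*y,z])
def go(target,yaw=2.05):
    from scipy.spatial.transform import Rotation as Ro
    s=manip.get_state(); R=Ro.from_euler("xyz",s["eef_rot"],degrees=True)
    G=Ro.from_euler("xyz",[180,0,yaw],degrees=True)
    print("t",round(s["t"],2),"tcp",s["tool_pos"].round(4),"rot",s["eef_rot"].round(2),"F",s["contact_force"].round(1))
    print("shift",(R.inv().apply(np.array(target)-s["tool_pos"])/.2).round(3),"turn",((R.inv()*G).as_rotvec()/np.pi).round(4))
E
python3 -m inch '[[1,[0.975,-0.64,-0.1],[0,0,0.063]],[1,[0.975,-0.64,-0.1],[0,0,0.063]],[1,[0.975,-0.64,-0.1],[0,0,0.063]],[1,[0.975,-0.64,-0.1],[0,0,0.063]],[1,[0.975,-0.64,-0.1],[0,0,0.063]]]' 60
python3 -m inch '[[1,[0.83,-0.87,0],[0,0,0]],[1,[0.83,-0.87,0],[0,0,0]],[1,[0.83,-0.87,0],[0,0,0]],[1,[0.83,-0.87,0],[0,0,0]],[1,[0.83,-0.87,0],[0,0,0]],[1,[0.83,-0.87,0],[0,0,0]]]'
python3 -c "
from h import *
go(rail(-65,254,0)*[1,1,0] if 0 else [.531,.218,.25])"
```

```text
t: 0.6
tool_pos: [0.3312, -0.5318, 0.2511]
eef_rot: [-179.9, -0.1, 2.3]
contact_force: [0.4, -0.3, -0.5]
width: 0.0122
grasp_force: 0.0
t: 1.2
tool_pos: [0.4934, -0.348, 0.2509]
eef_rot: [-179.8, -0.2, 2.8]
contact_force: [0.1, -1.5, -0.0]
width: 0.0003
grasp_force: 0.0
t 1.2 tcp [ 0.4934 -0.348   0.2509] rot [-1.7976e+02 -1.7000e-01  2.7700e+00] F [ 0.1 -1.5 -0. ]
shift [ 0.324 -2.818  0.017] turn [-0.0014 -0.0009  0.004 ]
```

```bash

python3 -m inch '[[1,[0.11,-0.94,0],[0,0,0.004]],[1,[0.11,-0.94,0],[0,0,0.004]],[1,[0.11,-0.94,0],[0,0,0.004]],[1,[0.11,-0.94,0],[0,0,0.004]]]' >/dev/null
python3 -m inch '[[1,[0.11,-0.94,0],[0,0,0]],[1,[0.11,-0.94,0],[0,0,0]],[1,[0.11,-0.94,0],[0,0,0]],[1,[0.11,-0.94,0],[0,0,0]]]' >/dev/null
python3 -m inch '[[1,[0.11,-0.94,0],[0,0,0]],[1,[0.11,-0.94,0],[0,0,0]],[1,[0.11,-0.94,0],[0,0,0]],[1,[0.11,-0.94,0],[0,0,0]],[1,[0.11,-0.94,0],[0,0,0]],[1,[0.11,-0.94,0],[0,0,0]]]'
python3 - <<'E'
from h import *
go([.533,.218,.15])
for n in("side","top"): cv2.imwrite(f"pics/{n}1.png",manip.get_image(n)[:,:,::-1])
s=cv2.imread("pics/side1.png");t=cv2.imread("pics/top1.png")
cv2.imwrite("pics/crop2.png",np.hstack([cv2.resize(s[200:400,200:380],(400,444)),cv2.resize(t[150:350,140:320],(400,444))]))
E
```

```text
t: 2.6
tool_pos: [0.5377, 0.2103, 0.2508]
eef_rot: [180.0, 0.1, 1.5]
contact_force: [-0.1, 0.5, -0.3]
width: -0.0
grasp_force: 0.0
t 2.6 tcp [0.5377 0.2103 0.2508] rot [1.7995e+02 6.0000e-02 1.4600e+00] F [-0.1  0.5 -0.3]
shift [-0.022 -0.04   0.504] turn [ 0.0003  0.0003 -0.0033]
```

View pics/crop2.png

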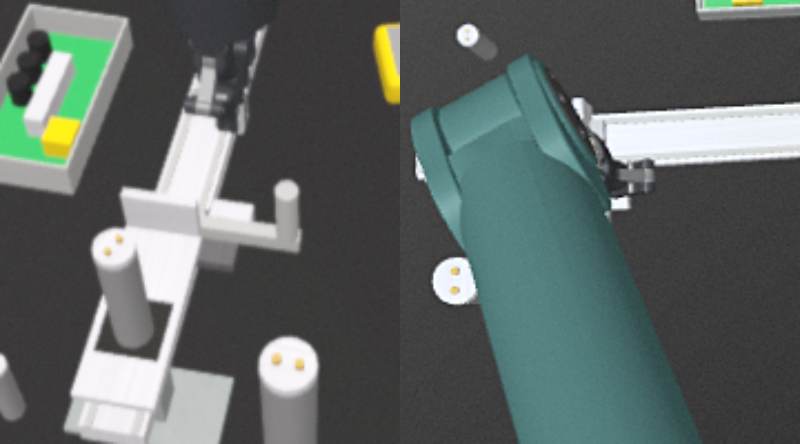

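The crop shows shut fingers above the gap between the plate and the handle. The plate is still against the bolt and the middle capacitor stands on the deck. I'll lower and pull part way.

```bash

python3 -m inch '[[1,[-0.022,-0.04,0.25],[0,0,-0.0033]],[1,[-0.022,-0.04,0.5],[0,0,-0.0033]],[1,[-0.022,-0.04,0.5],[0,0,-0.0033]],[1,[-0.022,-0.04,0.5],[0,0,-0.0033]]]'
python3 -m inch '[[1,[-0.04,0,0],[0,0,0]],[1,[-0.08,0,0],[0,0,0]],[1,[-0.12,0,0],[0,0,0]],[1,[-0.16,0,0],[0,0,0]],[1,[-0.20,0,0],[0,0,0]],[1,[-0.22,0,0],[0,0,0]],[1,[-0.22,0,0],[0,0,0]]]'
python3 - <<'E'
from h import *
go([.455,.218,.15])
cv2.imwrite("pics/side2.png",manip.get_image("side")[:,:,::-1])
s=cv2.imread("pics/side2.png");cv2.imwrite("pics/crop3.png",cv2.resize(s[230:350,220:380],(640,480)))
E
```

```text
t: 3.1
tool_pos: [0.5334, 0.2156, 0.1511]
eef_rot: [179.9, 0.1, 1.8]
contact_force: [0.5, -0.3, 1.1]
width: 0.0002
grasp_force: 0.0
t: 3.8
tool_pos: [0.4884, 0.2166, 0.1514]
eef_rot: [-180.0, 0.1, 2.0]
contact_force: [1.2, 0.4, 0.6]
width: -0.0003
grasp_force: 0.0
t 3.8 tcp [0.4884 0.2166 0.1514] rot [-1.80e+02  5.00e-02  1.99e+00] F [1.2 0.4 0.6]
shift [-0.167 -0.013  0.007] turn [-0.      0.0003 -0.0004]
```

View pics/crop3.png

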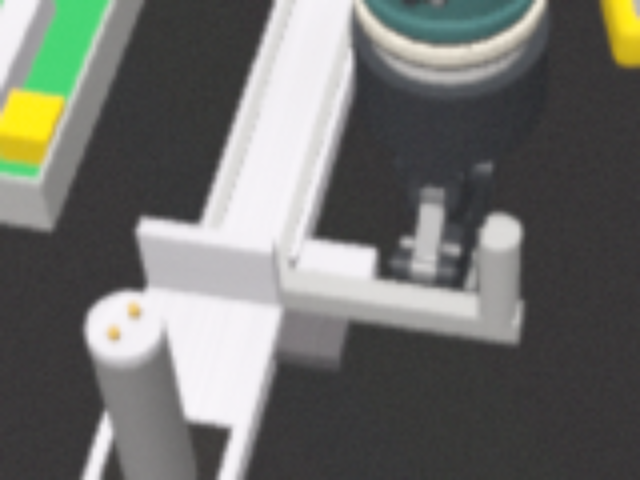

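The bolt is drawn about 28 mm and the handle top is at about (345,286). The carriage is still held and nothing else has moved. I'll build a tracker on the capacitor's orange terminal dots and test it.

```bash
cat >> h.py <<'E'
SS=np.arange(-.03,.56,.001)
def track(im,n="side"):
    """carriage value from the orange dots on the capacitor's top (rgb image)"""
    h=cv2.cvtColor(im,cv2.COLOR_RGB2HSV); m=((h[...,0]>8)&(h[...,0]<26)&(h[...,1]>90)&(h[...,2]>120))
    Z=0.085+.052*.165+.031+.122+.015*0
    path=proj(n,[rail(0,.355-.0-s,Z+.052*(.19-s)) for s in SS])
    v,u=np.nonzero(m); p=np.c_[u,v].astype(float)
    d=np.linalg.norm(p[:,None]-path[None],axis=2); k=d.min(1)<7
    if k.sum()<2: return None,0,None
    c=p[k].mean(0); dd=np.linalg.norm(path-c,axis=1); return SS[dd.argmin()],int(k.sum()),c.round(1),dd.min().round(1)
def shot(tag):
    t=manip.get_state()["t"]; im=manip.get_image("side"); cv2.imwrite(f"pics/{tag}.png",im[:,:,::-1]); print(tag,round(t,3),track(im))
E
python3 - <<'E'
from h import *
for f in("side0","side1","side2"): print(track(cv2.imread(f"pics/{f}.png")[:,:,::-1]))
print(track(cv2.imread("pics/top0.png")[:,:,::-1],"top"))
print(proj("side",[rail(0,.355-s,.2466+.052*(.19-s)) for s in(0,.1,.2,.3,.44)]).round(0).tolist())
E
```

```text
(np.float64(-0.00799999999999998), 11, array([250.8, 309.8]), np.float64(1.6))
(np.float64(-0.00799999999999998), 11, array([250.8, 309.8]), np.float64(1.6))
(np.float64(-0.00799999999999998), 11, array([250.8, 309.8]), np.float64(1.6))
(np.float64(-0.001999999999999974), 6, array([162.3, 207.7]), np.float64(0.6))
[[251.0, 305.0], [269.0, 256.0], [284.0, 214.0], [298.0, 178.0], [313.0, 135.0]]
```

```bash
sed -i 's/Z+.052\*(.19-s)/.2515-.052*s/' h.py
python3 - <<'E'
from h import *
for f in("side0","side2"): print(track(cv2.imread(f"pics/{f}.png")[:,:,::-1]))
print(track(cv2.imread("pics/top0.png")[:,:,::-1],"top"))
E
python3 -m inch '[[1,[-0.08,0,0],[0,0,0]],[1,[-0.16,0,0],[0,0,0]],[1,[-0.20,0,0],[0,0,0]],[1,[-0.17,0.20,0],[0,0,0]],[1,[-0.16,0.45,0],[0,0,0]],[1,[-0.15,0.70,0],[0,0,0]],[1,[-0.15,0.95,0],[0,0,0]]]'
python3 - <<'E'
from h import *
shot("a1")
go(rail(0,-.05,.12))
E
```

```text
(np.float64(-0.004999999999999977), 11, array([250.8, 309.8]), np.float64(0.6))
(np.float64(-0.004999999999999977), 11, array([250.8, 309.8]), np.float64(0.6))
(np.float64(-0.003999999999999976), 6, array([162.3, 207.7]), np.float64(0.3))
t: 4.55
tool_pos: [0.4653, 0.0237, 0.1509]
eef_rot: [180.0, 0.1, 2.0]
contact_force: [0.2, -0.7, 1.0]
width: -0.0003
grasp_force: 0.0
a1 4.55 (np.float64(0.05100000000000007), 9, array([260.8, 280.7]), np.float64(0.1))
t 4.6 tcp [0.4642 0.0127 0.1506] rot [179.62   0.25   1.14] F [-0.8 -5.1 -0.1]
shift [0.697 0.488 0.153] turn [ 0.0021  0.0014 -0.0051]
```

```bash

python3 -m inch '[[1,[0.15,0.20,0.02],[0,0,0]],[1,[0.37,0.37,0.07],[0,0,0]],[1,[0.57,0.50,0.13],[0,0,0]],[1,[0.69,0.56,0.155],[0,0,0]],[1,[0.71,0.57,0.155],[0,0,0]]]'
python3 - <<'E'
from h import *
shot("a2")
go(rail(0,-.05,.12))
E
```

```text
t: 5.1
tool_pos: [0.6147, -0.0868, 0.1188]
eef_rot: [179.9, -0.0, 1.7]
contact_force: [-0.2, -0.2, 0.7]
width: 0.0005
grasp_force: 0.0
a2 5.1 (np.float64(0.16200000000000017), 5, array([278.6, 231. ]), np.float64(0.5))
t 5.15 tcp [ 0.6133 -0.0854  0.1191] rot [1.7998e+02 4.0000e-02 1.7700e+00] F [-0.6 -0.2  0.8]
shift [-0.039 -0.017 -0.005] turn [ 0.0001  0.0002 -0.0015]
```

The carriage matches the nominal model: 0.0555 m at 4.55 s and 0.1665 m at 5.10 s, so tau is about 0.5 s and release was near 4.0 s. I'll back the hand up slightly to catch earlier, then measure again.

```bash

python3 -m inch '[[1,[-0.015,-0.045,0],[0,0,0]],[1,[-0.03,-0.08,0],[0,0,0]]]'
python3 - <<'E'
from h import *
shot("a3")
go(rail(0,-.035,.12))
s=cv2.imread("pics/a3.png");cv2.imwrite("pics/crop4.png",cv2.resize(s[120:280,220:380],(600,600)))
E
```

```text
t: 5.35
tool_pos: [0.6029, -0.0656, 0.12]
eef_rot: [-179.9, 0.2, 2.0]
contact_force: [0.6, 1.0, -0.3]
width: -0.0001
grasp_force: 0.0
a3 5.35 (np.float64(0.21600000000000022), 4, array([286. , 209.5]), np.float64(0.9))
t 5.4 tcp [ 0.6023 -0.0636  0.1201] rot [-179.87    0.19    2.17] F [-0.4  1.1  0.5]
shift [0.012 0.019 0.001] turn [-0.0007  0.0011  0.0007]
```

View pics/crop4.png

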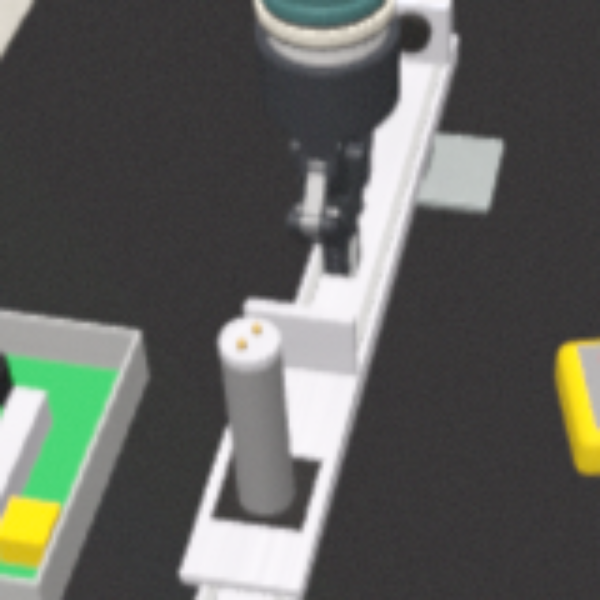

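The crop shows the carriage rolling with the capacitor upright. The plate's top front edge is near pixel (300.8,202.7), and the fingertip's uphill bottom edge is near (310.1,193.3). I'll compute the gap directly from these.

```bash
python3 - <<'E'
from h import *
c,s=np.cos(Q[2]),np.sin(Q[2])
yr=lambda P:-(P[0]-Q[0])*s+(P[1]-Q[1])*c
a=onz("side",(300.8,202.7),.173-.052*.22); b=onz("side",(310.1,193.3),.12)
print("plate s",.26-yr(a),a.round(3),"finger s",.26-yr(b),b.round(3),"tcp s",.26-yr(manip.get_state()["tool_pos"]))
E
```

```text
plate s 0.2173031891617491 [0.603 0.01  0.162] finger s 0.2881889242401354 [ 0.604 -0.06   0.12 ] tcp s 0.291278451502203
```

Gap now is about 50 mm, with the carriage at about 0.24 m/s. Next is the velocity-matched catch.

```bash

python3 -m inch '[[1,[0,0.003,0],[0,0,0]],[1,[0,0.058,0],[0,0,0]],[1,[0,0.148,0],[0,0,0]],[1,[0,0.25,0],[0,0,0]],[1,[0,0.358,0],[0,0,0]],[1,[0,0.465,0],[0,0,0]],[1,[0,0.568,0],[0,0,0]],[1,[0,0.655,0],[0,0,0]],[1,[0,0.72,0],[0,0,0]],[1,[0,0.763,0],[0,0,0]],[1,[0,0.783,0],[0,0,0]],[1,[0,0.788,0],[0,0,0]],[1,[0,0.788,0],[0,0,0]],[1,[0,0.788,0],[0,0,0]]]'
python3 - <<'E'
from h import *
shot("a4")
c,s=np.cos(Q[2]),np.sin(Q[2]);P=manip.get_state()["tool_pos"]
print("tcp s",.26-(-(P[0]-Q[0])*s+(P[1]-Q[1])*c),manip.get_state()["contact_force"])
s=cv2.imread("pics/a4.png");cv2.imwrite("pics/crop5.png",cv2.resize(s[90:250,230:390],(600,600)))
E
```

```text
t: 6.8
tool_pos: [0.6106, -0.2241, 0.1203]
eef_rot: [-180.0, 0.0, 2.0]
contact_force: [-0.2, 0.0, 0.2]
width: -0.0002
grasp_force: 0.0
a4 6.8 (np.float64(0.4300000000000004), 2, array([310.5, 139.5]), np.float64(2.0))
tcp s 0.4519820777742746 [-1.26164542  0.04091991 -0.26830623]
```

View pics/crop5.png

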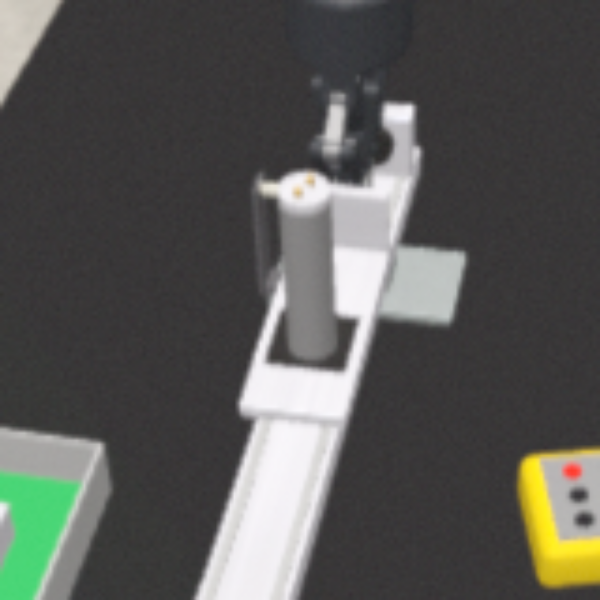

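The crop shows the carriage held by the fingers near the pointer, with the capacitor upright. The dots are at pixel (311,138) and the plate's near top corner is at about (334.5,140.5). I'll check the position against the pointer.

```bash
python3 - <<'E'
from h import *
c,s=np.cos(Q[2]),np.sin(Q[2])
yr=lambda P:-(P[0]-Q[0])*s+(P[1]-Q[1])*c
a=onz("side",(334.5,140.5),.150); b=onz("side",(303,140.5),.1445)
print("plate corner",a.round(3),"s",.26-yr(a),"pointer s",.26-yr(b),b.round(3))
t=manip.get_image("top"); cv2.imwrite("pics/top5.png",t[:,:,::-1]); print(track(t,"top"))
for n,f in(("side","a4"),):
    im=cv2.imread("pics/a4.png"); cv2.imwrite("pics/crop6.png",np.hstack([cv2.resize(im[115:175,285:355],(400,343),interpolation=cv2.INTER_CUBIC),cv2.resize(t[150:210,390:460,::-1],(400,343),interpolation=cv2.INTER_CUBIC)]))
E
```

```text
plate corner [ 0.583 -0.212  0.15 ] s 0.4386968557721611 pointer s 0.4324966282969182 [ 0.657 -0.203  0.144]
(np.float64(0.4340000000000004), 9, array([399. , 193.8]), np.float64(2.5))
```

View pics/crop6.png

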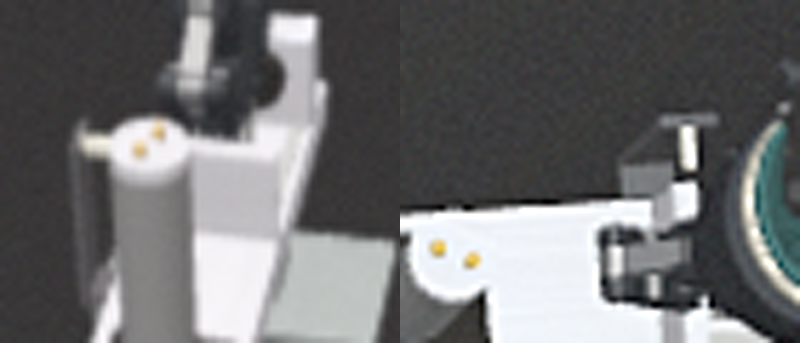

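The top view puts the plate's front edge beside the white pointer tip, crop (697,185) against (687,150). The carriage estimates are 0.434–0.439, inside the band. I'll hold for just over 3 s, then check.

```bash

R='x'; python3 -m inch '[[1,[0,0,0],[0,0,0]],[1,[0,0,0],[0,0,0]],[1,[0,0,0],[0,0,0]],[1,[0,0,0],[0,0,0]],[1,[0,0,0],[0,0,0]],[1,[0,0,0],[0,0,0]],[1,[0,0,0],[0,0,0]],[1,[0,0,0],[0,0,0]],[1,[0,0,0],[0,0,0]],[1,[0,0,0],[0,0,0]],[1,[0,0,0],[0,0,0]],[1,[0,0,0],[0,0,0]],[1,[0,0,0],[0,0,0]],[1,[0,0,0],[0,0,0]],[1,[0,0,0],[0,0,0]],[1,[0,0,0],[0,0,0]],[1,[0,0,0],[0,0,0]],[1,[0,0,0],[0,0,0]],[1,[0,0,0],[0,0,0]],[1,[0,0,0],[0,0,0]]]'
python3 -m inch '[[1,[0,0,0],[0,0,0]],[1,[0,0,0],[0,0,0]],[1,[0,0,0],[0,0,0]],[1,[0,0,0],[0,0,0]],[1,[0,0,0],[0,0,0]],[1,[0,0,0],[0,0,0]],[1,[0,0,0],[0,0,0]],[1,[0,0,0],[0,0,0]],[1,[0,0,0],[0,0,0]],[1,[0,0,0],[0,0,0]],[1,[0,0,0],[0,0,0]],[1,[0,0,0],[0,0,0]],[1,[0,0,0],[0,0,0]],[1,[0,0,0],[0,0,0]],[1,[0,0,0],[0,0,0]],[1,[0,0,0],[0,0,0]],[1,[0,0,0],[0,0,0]],[1,[0,0,0],[0,0,0]]]'
python3 - <<'E'
from h import *
shot("a5"); print(track(manip.get_image("top"),"top"))
E
```

```text
t: 8.9
tool_pos: [0.6105, -0.2254, 0.1203]
eef_rot: [180.0, -0.0, 1.9]
contact_force: [0.5, 0.8, 0.2]
width: 0.0001
grasp_force: 0.1
t: 10.7
tool_pos: [0.6105, -0.2254, 0.1203]
eef_rot: [-180.0, 0.0, 1.9]
contact_force: [-0.2, -0.5, -0.8]
width: -0.0005
grasp_force: 0.1
a5 10.7 (np.float64(0.4350000000000004), 3, array([311.3, 138. ]), np.float64(1.7))
(np.float64(0.4360000000000004), 8, array([400. , 193.8]), np.float64(2.5))
```

Steady at about 0.44 m for over 3 s, so I'm handing in.

```bash
python3 -c "
from workcell import manip
print(manip.hand_in())"
```

```text
the job is handed in; nothing more can be done
None
```

I handed the job in with the carriage held at the pointer at about 0.44 m by the camera measurements, after it had rolled freely past 15 cm; the capacitor looked upright in the last picture after the catch and had not shifted after a hold of over 3 s, but the hand-in returned no verdict.

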